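# Nest the round pastry cutters in their tin and put the lid on

## Robot

A 6-joint arm with a two-finger parallel gripper is mounted at the origin on the work surface; the furniture and walls round the work are solid. World frame = base frame: x ahead of the robot, y to its left, z up, the work surface at z = 0. Lengths are in m, angles in degrees, forces in N, time in s.
With the tool pointing down it reaches from about 0.375 to 0.9 m from the base axis. Payload 3.1 kg.
Tool frame: the origin (TCP) lies where the fingers leave the gripper's body, on its centre line; the fingertips stand 70 mm ahead of it and the grasp point (between the pads) lies 51 mm ahead of it; z points along the fingers, y is the line along which they close (so a half turn about z gives the same grasp; the last joint's range is limited). The gripper opens to 87 mm and grips with 3 to 60 N. Pads are 19 mm wide; open, the fingers measure 117 mm over their backs; the gripper's body (75 mm by 190 mm) begins 51 mm behind the grasp point.
Start: joints at [63.971, 30.224, 82.088, -0, 67.689, -10.227], TCP at [0.17, 0.601, 0.292] pointing down, gripper open.
Joint ranges: [-176.69, 176.69], [-43.24, 126.21], [12.49, 139.97], [-82, 262], [0, 151.66], [-163.58, 163.58]. Speed limits (degrees/s): [159.86, 159.86, 180, 180, 180, 180].

## Interface

Orientations are given as a 3x3 rotation matrix whose columns are the frame's x, y, z axes.
In Python, from rig import readout, capture, calibration, bot, look_for gives the robot as it stands. The module is installed in compiled form; this text tells all that it offers.
- The arm moves only by the shell command python3 -m pendant 'ROWS'. ROWS is JSON, a list of rows, each a list of 7 numbers: the shift along the tool's x, y, z normalised to -1 to 1, where 1 is 200 mm, then the turn, a rotation vector about the tool's x, y, z normalised to -1 to 1, where 1 is 180 degrees, then the closure, from -1 (fully open) to 1 (shut). In form: [[dx, dy, dz, ax, ay, az, grip], ...]. A call has 1 to 8 rows; each row is the pose to reach, as a shift and turn from the pose commanded when the call began, along the tool's axes at that moment, turning the shorter way round; what a row does not reach only later rows make up. A row lasts 1/10 s, in which the tool goes at most 50 mm and 8.59 degrees, less where a joint would pass 70% of its speed; a pose out of reach is approached as far as the arm can. A call with a number of a shift or a turn outside -1 to 1 is refused whole. A call with a gripper value outside its range is refused whole. The fingers move at their own pace and stop on an object; the grip force is fixed at half the most. Time passes only in rows, so rows that repeat a pose let the fingers close. It gives the time, the measured TCP pose, the force, the opening and the grip force at its end, in the units of the state.
- readout.read_state(): the state, without advancing time (a new reading comes with each control period).
- capture(name): name is "scene" or "top" or "wrist"; returns (picture, depth): 420x560x3 uint8, red, green, blue; 420x560 float32, m along the optical axis (not along the pixel's ray), 0 where there is no reading.
- calibration(name): a dict with "mtx" (3x3 intrinsics, pixels), "T" (4x4, takes a point from camera to world coordinates); the wrist camera has in their place "mount" (4x4, takes a point from camera to tool coordinates, whose origin is the TCP and whose axes are the flange's). Camera axes: x right, y down, z forward; pixel columns grow to the right and rows downward; lengths in m; the calibration is good to about 2 mm. A picture is of the moment at which its call begins: read the wrist's pose just before it. calibration takes no time and is no camera call.
- bot.hand_in(): hands the job in; it is judged then, once.
Trained networks look in the newest picture that a camera, given by its name, has taken for a name from the list of things; names that differ only in an ending like _2 or _b are one class to them, and where a whole thing is asked for, a point or a joint stands for the part that bears it (a point fixed in the world has none). Each returns a list of dicts, best first, with "conf" (0 to 1); they miss things now and then, are a little off and sometimes report something else, mostly with a low value. They report only what shows in the picture. A call takes as long as a camera call. They do not tell look-alikes from the thing itself.
- look_for(thing, camera): "extent" ([left, top, right, bottom] in pixels, round what is visible of it).
The state is a dict: "time_s": time; "joint_positions": joint angles; "qvel": joint speeds; "tau": joint torques, N m; "position": TCP position; "tcp_rot": TCP orientation; "force": force on the tool from outside, world axes, zero at the start; "moment": the same for the moment, N m; "opening": opening from 0.0 (shut) to 1.0 (fully open); "grasp_force": force on a finger pad.
Only numpy, scipy, OpenCV 4.12 (cv2) and the standard library are available. Lean on these libraries where they do the work, as an engineer would, in place of code of your own. Each camera call takes 0.05 s, during which the arm holds its last target. There are 200 camera calls.

## Task

Put the four plain round pastry cutters away in their tin: stand them on the tin's base, nested one inside the other within the low lip, and then put the lid on so that it sits fully down. The fluted cutter and the six-sided cutter belong to other sets; leave them, the salt shaker and the honey jar standing where they are.

Things in the scene. Friction and masses are not known exactly. Their poses are not given: they have to be found in the camera images.
- cutter_68: plain round pastry cutter, the largest of the set of four: a smooth stainless steel ring open at both ends, standing on the table; outside diameter 68 mm, wall 2 mm (inside diameter 64 mm), 42 mm tall; origin at the centre of its lower edge, z along its axis, up at the start. Hold it by its upper third: lower, the fingers would meet the lip of the tin
- cutter_54: plain round pastry cutter, the second largest of the set of four: a smooth stainless steel ring open at both ends, standing on the table; outside diameter 54 mm, wall 2 mm (inside diameter 50 mm), 42 mm tall; origin at the centre of its lower edge, z along its axis, up at the start. Hold it by its upper third: lower, the fingers would meet the lip of the tin
- cutter_40: plain round pastry cutter, the second smallest of the set of four: a smooth stainless steel ring open at both ends, standing on the table; outside diameter 40 mm, wall 2 mm (inside diameter 36 mm), 42 mm tall; origin at the centre of its lower edge, z along its axis, up at the start. Hold it by its upper third: lower, the fingers would meet the lip of the tin
- cutter_26: plain round pastry cutter, the smallest of the set of four: a smooth stainless steel ring open at both ends, standing on the table; outside diameter 26 mm, wall 2 mm (inside diameter 22 mm), 42 mm tall; origin at the centre of its lower edge, z along its axis, up at the start. Hold it by its upper third: lower, the fingers would meet the lip of the tin
- tin_base: aluminium base of the cutters' tin, loose, 0.45 kg: round plate, 104 mm in diameter, 4 mm thick, with a low round lip on it (inside 76 mm, outside 80 mm, top 10 mm above the table). The cutters stand on the plate inside the lip, nested (5 mm free all round between one and the next: no room for a finger); the lid goes over the lip onto the plate's rim. Origin: centre of the underside, z up
- tin_lid: aluminium lid of the tin, standing open side down: round deep cover, 94 mm outside, 90 mm inside diameter, 48 mm tall, 45 mm deep inside, 0.12 kg, with a dark wooden knob on top, 18 to 22 mm across (widest 18 mm above the lid's top) and 27 mm tall, so its top is 75 mm up. On the base, its lower edge is 4 mm above the table. Origin: centre of the lower edge, on the knob's axis, z up
- fluted_cutter: look-alike that does not belong in this tin: round steel cutter with a fluted (wavy, twelve-scalloped) wall, 60 mm over the scallops, 42 mm tall; origin at the centre of its lower edge
- hex_cutter: look-alike that does not belong in this tin: six-sided steel cutter, 52 mm across the corners, 42 mm tall; origin at the centre of its lower edge
- salt_shaker: bystander: glass salt shaker with a domed pale grey top, 44 mm in diameter, 90 mm tall; origin at the centre of its underside
- honey_jar: bystander: small glass honey jar with a yellow lid, 46 mm in diameter, 68 mm tall; origin at the centre of its underside
Mind the look-alikes: they are no part of the job. What is shaped like the cutter_26 but green is not meant. Leave any pink look-alike of the tin_lid alone.

How it is judged:
By the outcome, as a careful person would: the job done as asked, in the order asked, and still so for the second after the job is handed in, with the robot touching nothing.
It also fails if it takes over 122 s, if anything falls off the work surface, if the arm or the gripper's body presses on something with over 40 N, if the wrist force passes 120 N, or if a joint passes its speed limit or range.

## Working session

There is one attempt and no reset: what is moved stays moved. The work goes in short steps, Python scripts to look and compute and a shell command to move; the robot and the scene stay as the last step left them, time stands still between calls to the robot, and variables do not carry over. Pictures are saved under pics/ and viewed, at most 14 in all, crops included, and the job is handed in when it is done.

```bash
mkdir -p pics
python3 - <<'E'
from rig import readout, capture, calibration
import cv2, numpy as np
print(readout.read_state())
for n in ("scene","top"):
    p,d=capture(n); cv2.imwrite(f"pics/{n}0.png",p[:,:,::-1]); np.save(f"{n}0.npy",d)
    c=calibration(n); print(n,c)
print(calibration("wrist"))
E
```

```text
{'time_s': 0.0, 'joint_positions': array([ 6.39725230e+01,  3.02795906e+01,  8.21568961e+01, -5.52527129e-04,
        6.76876489e+01, -1.02277844e+01]), 'qvel': array([ 0.01580003, -0.02066954,  0.07046932,  0.07353698, -0.00260625,
       -0.03147285]), 'tau': array([ 3.61648426e-05, -4.40047538e+01, -1.76592511e+01,  6.33177278e-02,
        5.82285156e-02, -1.55190119e-04]), 'position': array([0.16989109, 0.6008614 , 0.29126193]), 'tcp_rot': array([[-9.62220277e-01,  2.72270547e-01, -9.42680643e-04],
       [ 2.72271919e-01,  9.62218373e-01, -1.95076281e-03],
       [ 3.75929376e-04, -2.13372900e-03, -9.99997653e-01]]), 'force': array([0.70291105, 0.33912423, 0.14848181]), 'moment': array([ 0.00159994, -0.02020549, -0.03570819]), 'grasp_force': 0.0, 'opening': 0.9962684424589172}
scene {'mtx': array([[476.1399507 ,   0.        , 277.3362536 ],
       [  0.        , 476.1399507 , 220.66707251],
       [  0.        ,   0.        ,   1.        ]]), 'T': array([[ 0.81047249, -0.43903486,  0.38779212,  0.13416696],
       [-0.58559886, -0.62356955,  0.51791408, -0.65405258],
       [ 0.
[... 344 characters left out ...]
,
       [-0.99994821, -0.00551029, -0.00855619, -0.08627987],
       [ 0.00940257, -0.17852436, -0.98389057,  1.1606351 ],
       [ 0.        ,  0.        ,  0.        ,  1.        ]])}
{'mtx': array([[294.82436078,   0.        , 278.78440991],
       [  0.        , 294.82436078, 207.02037783],
       [  0.        ,   0.        ,   1.        ]]), 'mount': array([[ 9.61319139e-05, -9.69183472e-01, -2.46339985e-01,
         6.68802283e-02],
       [ 9.99999871e-01,  2.16133420e-04, -4.60100038e-04,
        -1.32688724e-04],
       [ 4.99163656e-04, -2.46339909e-01,  9.69183368e-01,
        -9.24585684e-02],
       [ 0.00000000e+00,  0.00000000e+00,  0.00000000e+00,
         1.00000000e+00]])}
```

View pics/scene0.png

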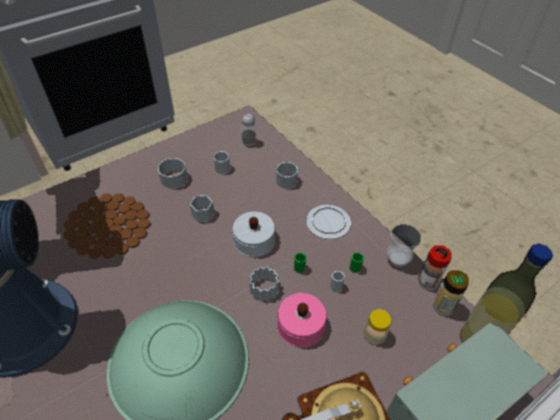

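View pics/top0.png

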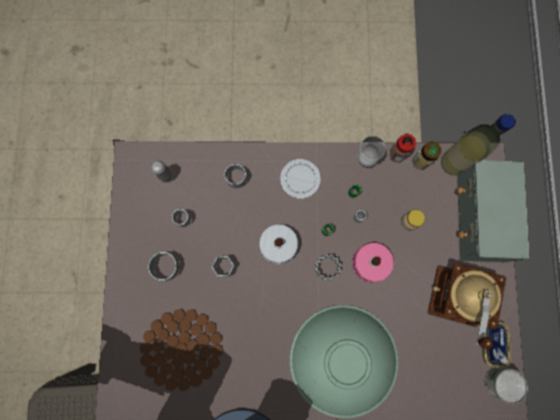

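The scene view shows the work area, and the top view gives these pixels:

| Thing | Top-view pixel |
|---|---|
| tin base (white) | (300,178) |
| lid (white) | (279,243) |
| cutter_68 | (163,265) |
| cutter_54 | (235,175) |
| cutter_40 | (180,217) |
| cutter_26 (steel) | (361,215) |
| salt shaker | (160,168) |
| honey jar | (415,219) |

These could be mistaken for the things I want, and I'll leave them alone:
- **For cutter_26:** green rings at (355,190) and (328,229).
- **For the lid:** pink lid at (374,262).
- **For cutter_54 and cutter_68:** hex cutter at (224,265) and fluted cutter at (329,265).

```bash
cat > h.py <<'E'
import numpy as np, cv2
from rig import calibration, readout, capture
def cam(n, st=None):
    c=calibration(n)
    if n!="wrist": return c["mtx"],c["T"]
    T=np.eye(4); T[:3,:3]=st["tcp_rot"]; T[:3,3]=st["position"]
    return c["mtx"],T@c["mount"]
def cloud(d,K,T):
    v,u=np.mgrid[:d.shape[0],:d.shape[1]]
    P=np.stack([(u-K[0,2])/K[0,0]*d,(v-K[1,2])/K[1,1]*d,d],-1)@T[:3,:3].T+T[:3,3]
    P[d<=0]=np.nan; return P
def fit(xy):
    # least-squares circle
    A=np.c_[2*xy,np.ones(len(xy))]; s=np.linalg.lstsq(A,(xy**2).sum(1),rcond=None)[0]
    return s[:2],np.sqrt(s[2]+s[:2]@s[:2])
def pix(P,K,T):
    q=T[:3,:3].T@(np.array(P)-T[:3,3]); return (K@q/q[2])[:2]
E
python3 - <<'E'
from h import *
K,T=cam("top"); P=cloud(np.load("top0.npy"),K,T)
for n,(u,v),r,z0,z1 in [("salt",(160,168),14,.05,.1),("54",(235,175),16,.03,.055),("40",(180,217),14,.03,.055),("68",(163,265),19,.03,.055),("hex",(224,265),17,.03,.055),("lid",(279,243),24,.035,.06),("knob",(279,243),14,.062,.09),("flut",(329,265),17,.03,.055),("base",(300,178),26,.001,.02),("26",(361,215),11,.03,.055),("honey",(415,219),14,.05,.1),("g1",(355,190),11,.03,.055),("g2",(328,229),11,.03,.055),("pink",(374,262),24,.035,.06),("glass",(371,150),16,.05,.2),("bowl",(348,362),55,.02,.3)]:
    Q=P[v-r:v+r+1,u-r:u+r+1].reshape(-1,3); t=np.nanmedian(Q[:,2]); Q=Q[(Q[:,2]>z0)&(Q[:,2]<z1)]
    if len(Q)<4: print(n,len(Q),t);continue
    print(n,len(Q),"bbox mid",(np.ptp(Q[:,:2],axis=0)/2+Q[:,:2].min(0)).round(4),"size",np.ptp(Q,axis=0).round(3),"zmax",Q[:,2].max().round(3),"fit",np.round(fit(Q[:,:2])[0],4))
p=cv2.imread("pics/top0.png")[140:290,100:440]; cv2.imwrite("pics/crop.png",cv2.resize(p,None,fx=2.3,fy=2.3,interpolation=2))
E
```

```text
salt 223 bbox mid [0.6739 0.2071] size [0.036 0.035 0.041] zmax 0.091 fit [0.6732 0.2064]
54 107 bbox mid [0.6676 0.0248] size [0.053 0.053 0.016] zmax 0.047 fit [0.668  0.0243]
40 81 bbox mid [0.5584 0.158 ] size [0.038 0.038 0.017] zmax 0.047 fit [0.5586 0.1577]
68 143 bbox mid [0.4376 0.1954] size [0.065 0.069 0.016] zmax 0.046 fit [0.4376 0.1949]
hex 86 bbox mid [0.4383 0.0487] size [0.047 0.051 0.017] zmax 0.047 fit [0.438  0.0487]
lid 1107 bbox mid [ 0.4937 -0.0856] size [0.093 0.094 0.019] zmax 0.054 fit [ 0.4932 -0.0862]
knob 64 bbox mid [ 0.4929 -0.0856] size [0.019 0.019 0.015] zmax 0.079 fit [ 0.4933 -0.0861]
flut 102 bbox mid [ 0.438  -0.2074] size [0.058 0.059 0.017] zmax 0.047 fit [ 0.4374 -0.2071]
base 1479 bbox mid [ 0.6692 -0.142 ] size [0.141 0.137 0.013] zmax 0.014 fit [ 0.6698 -0.1416]
26 44 bbox mid [ 0.5654 -0.2911] size [0.025 0.026 0.016] zmax 0.046 fit [ 0.5657 -0.2907]
honey 254 bbox mid [ 0.555  -0.4189] size [0.041 0.041 0.022] zmax 0.073 fit [ 0.5544 -0.419 ]
g1 52 bbox mid [ 0.6308 -0.2778] size [0.026 0.026 0.017] zmax 0.047 fit [ 0.6308 -0.2782]
g2 44 bbox mid [ 0.5315 -0.2087] size [0.026 0.025 0.015] zmax 0.045 fit [ 0.5309 -0.2082]
pink 1131 bbox mid [ 0.4487 -0.3183] size [0.093 0.094 0.018] zmax 0.054 fit [ 0.4491 -0.3177]
glass 332 bbox mid [ 0.7245 -0.3153] size [0.061 0.062 0.042] zmax 0.092 fit [ 0.7242 -0.3154]
bowl 8105 bbox mid [ 0.216  -0.2465] size [0.239 0.238 0.055] zmax 0.075 fit [ 0.2167 -0.2435]
```

View pics/crop.png

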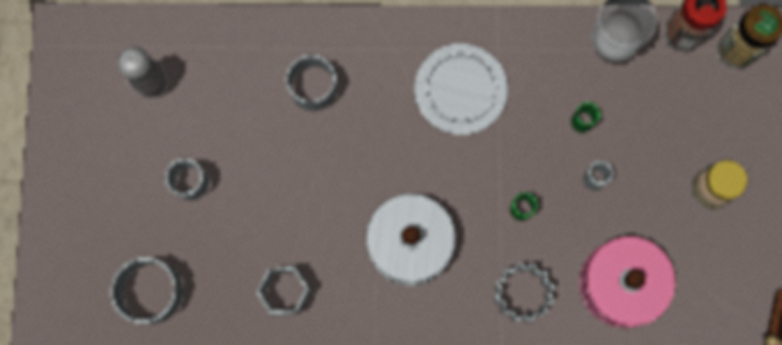

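```bash
python3 -m pendant '[[-0.94,-0.67,0,0,0,-0.088,-1],[-0.94,-0.67,0,0,0,-0.088,-1],[-0.94,-0.67,0,0,0,-0.088,-1],[-0.94,-0.67,0,0,0,-0.088,-1],[-0.94,-0.67,0,0,0,-0.088,-1],[-0.94,-0.67,0,0,0,-0.088,-1]]'; python3 -c "
from rig import readout;s=readout.read_state();print(s['time_s'],s['joint_positions'],s['tcp_rot'].round(4))"
```

```text
time_s: 0.7
position: [0.3167, 0.4183, 0.292]
tcp_rot: [[-1.0, 0.004, -0.0], [0.004, 1.0, -0.002], [0.0, -0.002, -1.0]]
force: [0.6, -0.1, 0.2]
opening: 1.002
grasp_force: 0.0
0.7 [ 4.06906569e+01  2.25676353e+01  9.63848867e+01 -7.80775717e-02
  6.11202592e+01 -4.90157336e+01] [[-1.0e+00  4.5e-03 -2.0e-04]
 [ 4.5e-03  1.0e+00 -1.7e-03]
 [ 2.0e-04 -1.7e-03 -1.0e+00]]
```

```bash
for i in 1; do python3 -m pendant '[[-0.31,-0.886,0.115,0,0,0,-1],[-0.31,-0.886,0.115,0,0,0,-1],[-0.31,-0.886,0.115,0,0,0,-1],[-0.31,-0.886,0.115,0,0,0,-1]]' | grep pos
python3 -m pendant '[[-0.31,-0.886,0.115,0,0,0,-1],[-0.31,-0.886,0.115,0,0,0,-1],[-0.31,-0.886,0.115,0,0,0,-1],[-0.31,-0.886,0.115,0,0,0,-1]]' | grep pos
python3 -m pendant '[[-0.31,-0.886,0.115,0,0,0,-1],[-0.31,-0.886,0.115,0,0,0,-1],[-0.31,-0.886,0.115,0,0,0,-1],[-0.31,-0.886,0.115,0,0,0,-1]]' | grep pos
python3 -m pendant '[[-0.31,-0.886,0.115,0,0,0,-1],[-0.31,-0.886,0.115,0,0,0,-1],[-0.31,-0.886,0.115,0,0,0,-1],[-0.31,-0.886,0.115,0,0,0,-1],[-0.31,-0.886,0.115,0,0,0,-1],[-0.31,-0.886,0.115,0,0,0,-1],[-0.31,-0.886,0.115,0,0,0,-1]]' | grep -E 'pos|time|force'
done
cat >> h.py <<'E'
def wrist(name=None):
    st=readout.read_state(); p,d=capture("wrist"); K,T=cam("wrist",st)
    if name: cv2.imwrite(f"pics/{name}.png",p[:,:,::-1])
    return st,p,d,K,T
def ring(P,c,r,z0=.03,z1=.055):
    m=(np.hypot(P[...,0]-c[0],P[...,1]-c[1])<r)&(P[...,2]>z0)&(P[...,2]<z1); Q=P[m]
    f=fit(Q[:,:2]); return len(Q),(np.ptp(Q[:,:2],axis=0)/2+Q[:,:2].min(0)).round(4),np.ptp(Q,axis=0).round(3),"zmax",Q[:,2].max().round(4),"fit",f[0].round(4),f[1].round(4)
E
python3 - <<'E'
from h import *
st,p,d,K,T=wrist("w1"); P=cloud(d,K,T); print(st["position"],st["joint_positions"].round(1))
print(ring(P,(.5655,-.291),.025)); t=P[(np.abs(P[...,2])<.015)]; print("table z",np.median(t[:,2]))
E
```

```text
position: [0.3766, 0.2428, 0.2689]
position: [0.4397, 0.0653, 0.246]
position: [0.5022, -0.1123, 0.2228]
time_s: 2.6
position: [0.5626, -0.2855, 0.1998]
force: [0.1, -0.4, 0.3]
grasp_force: 0.0
[ 0.56261678 -0.28546411  0.19975729] [ -37.    37.    85.8    0.    57.4 -127.2]
(386, array([ 0.5665, -0.291 ]), array([0.026, 0.026, 0.014]), 'zmax', np.float64(0.0443), 'fit', array([ 0.5662, -0.2906]), np.float64(0.0119))
table z 0.0004653667479219137
```

View pics/w1.png

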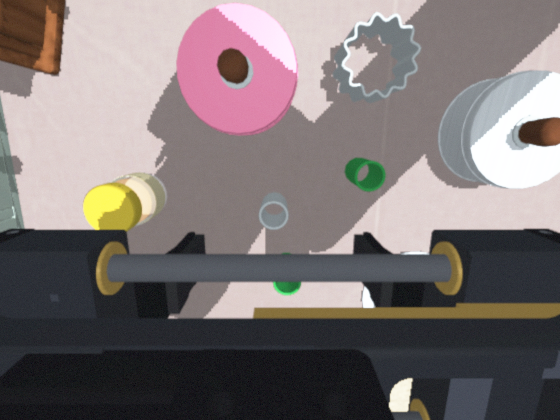

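The wrist view shows the steel cutter_26 at (273,211). The green rings are at (365,174) and (287,282), so it's clear of both.

```bash
python3 -m pendant '[[-0.018,-0.026,0.35,0,0,0,-1],[-0.018,-0.026,0.35,0,0,0,-1],[-0.018,-0.026,0.35,0,0,0,-1],[-0.018,-0.026,0.35,0,0,0,-1]]' | grep -E 'pos|rot'; python3 -c "
from h import *
st,p,d,K,T=wrist('w2'); P=cloud(d,K,T); print(st['position'],st['time_s']);print(ring(P,(.566,-.291),.025))"
```

```text
position: [0.5668, -0.2915, 0.1307]
tcp_rot: [[-1.0, -0.002, -0.0], [-0.002, 1.0, 0.0], [0.0, 0.0, -1.0]]
[ 0.56682868 -0.29148665  0.13070991] 3.05
(714, array([ 0.5657, -0.2906]), array([0.024, 0.025, 0.014]), 'zmax', np.float64(0.0441), 'fit', array([ 0.566 , -0.2906]), np.float64(0.0118))
```

```bash
python3 -m pendant '[[0.003,0.004,0.229,0,0,0,-1],[0.003,0.004,0.229,0,0,0,-1],[0.003,0.004,0.229,0,0,0,-1],[0.003,0.004,0.229,0,0,0,1],[0.003,0.004,0.229,0,0,0,1],[0.003,0.004,0.229,0,0,0,1],[0.003,0.004,0.229,0,0,0,1],[0.003,0.004,0.229,0,0,0,1]]'; python3 -m pendant '[[0,0,0,0,0,0,1],[0,0,0,0,0,0,1],[0,0,0,0,0,0,1]]'
```

```text
time_s: 3.9
position: [0.5662, -0.2919, 0.0851]
tcp_rot: [[-1.0, -0.001, 0.001], [-0.001, 1.0, -0.001], [-0.001, -0.001, -1.0]]
force: [0.2, 0.4, -0.6]
opening: 0.632
grasp_force: 0.0
time_s: 4.2
position: [0.566, -0.2917, 0.0843]
tcp_rot: [[-1.0, -0.001, -0.0], [-0.001, 1.0, 0.0], [0.0, 0.0, -1.0]]
force: [0.6, 0.1, 0.5]
opening: 0.36
grasp_force: 0.0
```

```bash
python3 -m pendant '[[0,0,0,0,0,0,1],[0,0,0,0,0,0,1],[0,0,0,0,0,0,1]]' | grep -E 'open|grasp|force'; python3 -m pendant '[[0,0,-0.2,0,0,0,1],[0,0,-0.6,0,0,0,1],[0,0,-0.6,0,0,0,1],[0,0,-0.6,0,0,0,1]]'
```

```text
force: [-0.9, 0.8, -0.6]
opening: 0.293
grasp_force: 30.0
time_s: 4.9
position: [0.5685, -0.2936, 0.2099]
tcp_rot: [[-1.0, -0.001, 0.009], [-0.001, 1.0, -0.007], [-0.009, -0.007, -1.0]]
force: [-0.2, 0.1, -0.5]
opening: 0.293
grasp_force: 30.0
```

```bash
python3 -m pendant '[[-0.76,0.75,0,0,0,0,1],[-0.76,0.75,0,0,0,0,1],[-0.76,0.75,0,0,0,0,1],[-0.76,0.75,0,0,0,0,1],[-0.76,0.75,0,0,0,0,1],[-0.76,0.75,0,0,0,0,1],[-0.76,0.75,0,0,0,0,1]]'
cat >> h.py <<'E'
def base(P,c):
    m=(np.hypot(P[...,0]-c[0],P[...,1]-c[1])<.075)&(np.isfinite(P[...,2]))
    out={}
    for n,(r0,r1,z0,z1) in {"lip":(.033,.046,.0075,.0135),"disc":(0,.06,.0025,.0135)}.items():
        g=np.hypot(P[...,0]-c[0],P[...,1]-c[1])
        Q=P[m&(g>r0)&(g<r1)&(P[...,2]>z0)&(P[...,2]<z1)]
        out[n]=(len(Q),fit(Q[:,:2]),(Q[:,:2].min(0)+np.ptp(Q[:,:2],axis=0)/2).round(4),np.ptp(Q[:,:2],axis=0).round(4)) if len(Q)>5 else len(Q)
    return out
E
python3 -c "
from h import *
st,p,d,K,T=wrist('w3'); P=cloud(d,K,T); print(st['position']);print(base(P,(.669,-.142)))
m=np.hypot(P[...,0]-.669,P[...,1]+.142)<.02;print(np.nanmedian(P[m][:,2]))
m=np.abs(np.hypot(P[...,0]-.669,P[...,1]+.142)-.07)<.01;print(np.nanmedian(P[m][:,2]))"
```

```text
time_s: 5.6
position: [0.7166, -0.1421, 0.203]
tcp_rot: [[-1.0, -0.001, -0.003], [-0.001, 1.0, 0.0], [0.003, 0.0, -1.0]]
force: [-0.2, 0.3, -0.5]
opening: 0.291
grasp_force: 30.0
[ 0.7166466  -0.14210233  0.20297739]
{'lip': (642, (array([ 0.66965409, -0.14180614]), np.float64(0.038668829278499586)), array([ 0.6699, -0.1417]), array([0.0794, 0.0796])), 'disc': (9082, (array([ 0.66908623, -0.14187193]), np.float64(0.036985280234662125)), array([ 0.6658, -0.1418]), array([0.1131, 0.1048]))}
0.2175104131546493
0.0029119346373456256
```

View pics/w3.png

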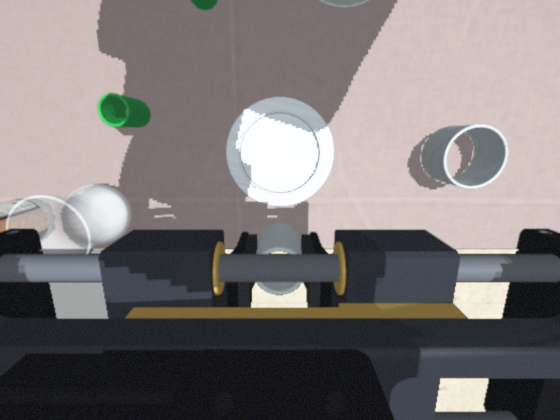

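The wrist view shows the base at (280,150) with its lip, and cutter_26 held at (279,255). The base centre comes out at (0.6695, -0.1417).

```bash
python3 -m pendant '[[0.235,0,0.1,0,0,0,1],[0.235,0,0.25,0,0,0,1],[0.235,0,0.25,0,0,0,1],[0.235,0,0.25,0,0,0,1]]'; python3 -c "
from h import *
st,p,d,K,T=wrist(); P=cloud(d,K,T); print(st['position']);print(base(P,(.669,-.142)))"
```

```text
time_s: 6.05
position: [0.671, -0.1436, 0.1548]
tcp_rot: [[-1.0, 0.002, 0.001], [0.002, 1.0, -0.0], [-0.001, -0.0, -1.0]]
force: [0.4, -0.9, 0.6]
opening: 0.296
grasp_force: 30.0
[ 0.67100255 -0.14358952  0.15484448]
{'lip': (556, (array([ 0.6693173 , -0.14170675]), np.float64(0.03863892177999846)), array([ 0.6681, -0.1417]), array([0.0766, 0.0798])), 'disc': (8732, (array([ 0.66325561, -0.14164156]), np.float64(0.034832946453816294)), array([ 0.6626, -0.1417]), array([0.0904, 0.1048]))}
```

```bash
python3 -m pendant '[[0.007,0.008,0.16,0,0,0,1],[0.007,0.008,0.31,0,0,0,1],[0.007,0.008,0.31,0,0,0,1],[0.007,0.008,0.31,0,0,0,1]]'; python3 -m pendant '[[0,0,0.008,0,0,0,1],[0,0,0.016,0,0,0,1],[0,0,0.016,0,0,0,1]]'
```

```text
time_s: 6.5
position: [0.6709, -0.1408, 0.0937]
tcp_rot: [[-1.0, -0.001, 0.002], [-0.001, 1.0, -0.001], [-0.002, -0.001, -1.0]]
force: [0.1, 0.2, 0.9]
opening: 0.293
grasp_force: 30.0
time_s: 6.8
position: [0.6702, -0.1404, 0.0905]
tcp_rot: [[-1.0, -0.001, 0.002], [-0.001, 1.0, -0.001], [-0.002, -0.001, -1.0]]
force: [0.5, -1.3, -0.1]
opening: 0.291
grasp_force: 30.0
```

```bash
python3 -m pendant '[[0.003,-0.005,0.005,0,0,0,1],[0.003,-0.005,0.01,0,0,0,1],[0.003,-0.005,0.01,0,0,0,1]]' | grep -E 'pos|force'; python3 -m pendant '[[0,0,0,0,0,0,-0.3],[0,0,0,0,0,0,-0.3],[0,0,0,0,0,0,-0.3],[0,0,0,0,0,0,-0.3]]' | grep -E 'pos|force|open'; python3 -m pendant '[[0,0,-0.2,0,0,0,-0.3],[0,0,-0.45,0,0,0,-0.3],[0,0,-0.65,0,0,0,-0.3],[0,0,-0.65,0,0,0,-0.3],[-0.24,0,-0.65,0,0,0,-0.3],[-0.24,0,-0.65,0,0,0,-0.3],[-0.24,0,-0.65,0,0,0,-0.3]]' | grep -E 'pos|time|open'; python3 -c "
from h import *
st,p,d,K,T=wrist('w4'); P=cloud(d,K,T); print(st['position']);print(base(P,(.669,-.142))['lip']);print(ring(P,(.67,-.141),.025))"
```

```text
position: [0.6692, -0.1414, 0.0883]
force: [-1.0, -0.4, 4.3]
grasp_force: 30.0
position: [0.6687, -0.141, 0.0868]
force: [1.2, -0.2, 0.3]
opening: 0.57
grasp_force: 0.0
time_s: 8.2
position: [0.717, -0.1408, 0.2156]
opening: 0.647
[ 0.71703437 -0.14084649  0.21563929]
(600, (array([ 0.66971045, -0.14180875]), np.float64(0.03868984921651681)), array([ 0.6698, -0.1419]), array([0.0797, 0.0797]))
(306, array([ 0.6699, -0.1422]), array([0.025, 0.026, 0.018]), 'zmax', np.float64(0.0485), 'fit', array([ 0.6698, -0.142 ]), np.float64(0.0118))
```

```bash
python3 -m pendant '[[0.4,0.75,0.06,0,0,0,-0.9],[0.4,0.75,0.06,0,0,0,-0.9],[0.4,0.75,0.06,0,0,0,-0.9],[0.4,0.75,0.06,0,0,0,-0.9]]' | grep pos;  python3 -m pendant '[[0.4,0.75,0.16,0,0,0,-0.9],[0.4,0.75,0.26,0,0,0,-0.9],[0.4,0.75,0.36,0,0,0,-0.9],[0.4,0.75,0.36,0,0,0,-0.9],[0.4,0.75,0.36,0,0,0,-0.9],[0.4,0.75,0.36,0,0,0,-0.9]]';python3 -c "
from h import *
st,p,d,K,T=wrist('w5'); P=cloud(d,K,T); print(st['position']);print(ring(P,(.5585,.158),.03))"
```

```text
position: [0.6324, 0.0127, 0.2043]
time_s: 9.25
position: [0.5565, 0.1589, 0.133]
tcp_rot: [[-1.0, -0.002, -0.0], [-0.002, 1.0, -0.001], [0.0, -0.001, -1.0]]
force: [0.7, -0.5, 0.1]
opening: 0.947
grasp_force: 0.0
[0.55650598 0.15893245 0.13296962]
(704, array([0.5563, 0.1589]), array([0.033, 0.04 , 0.014]), 'zmax', np.float64(0.0444), 'fit', array([0.5596, 0.1587]), np.float64(0.0186))
```

```bash
python3 -m pendant '[[-0.014,0,0.12,0,0,0,-0.9],[-0.014,0,0.24,0,0,0,-0.9],[-0.014,0,0.24,0,0,0,-0.9],[-0.014,0,0.24,0,0,0,1],[-0.014,0,0.24,0,0,0,1],[-0.014,0,0.24,0,0,0,1],[-0.014,0,0.24,0,0,0,1],[-0.014,0,0.24,0,0,0,1]]' | grep -E "pos|open"; python3 -m pendant '[[0,0,0,0,0,0,1],[0,0,0,0,0,0,1],[0,0,0,0,0,0,1],[0,0,0,0,0,0,1]]'
```

```text
position: [0.5598, 0.1589, 0.0859]
opening: 0.579
time_s: 10.5
position: [0.5596, 0.1589, 0.0855]
tcp_rot: [[-1.0, -0.001, 0.0], [-0.001, 1.0, 0.0], [-0.0, 0.0, -1.0]]
force: [0.3, 0.6, 3.5]
opening: 0.457
grasp_force: 30.0
```

```bash
python3 -m pendant '[[0,0,-0.2,0,0,0,1],[0,0,-0.4,0,0,0,1],[-0.2,-0.375,-0.6,0,0,0,1],[-0.39,-0.75,-0.6,0,0,0,1],[-0.39,-0.75,-0.6,0,0,0,1],[-0.39,-0.75,-0.6,0,0,0,1]]' | grep -E "pos|open";  python3 -m pendant '[[-0.395,-0.755,0,0,0,0,1],[-0.395,-0.755,0,0,0,0,1],[-0.395,-0.755,0,0,0,0,1],[-0.395,-0.755,0,0,0,0,1],[-0.395,-0.755,0,0,0,0,1],[-0.395,-0.755,0,0,0,0,1]]' ;python3 -c "
from h import *
st,p,d,K,T=wrist('w6'); P=cloud(d,K,T); print(st['position']);print(base(P,(.669,-.142))['lip'][1:]);print(ring(P,(.67,-.141),.025))
Q=(P-st['position'])@st['tcp_rot'] 
m=(np.abs(Q[...,0])<.03)&(np.abs(Q[...,1])<.025)&(Q[...,2]>.02)&(Q[...,2]<.1);W=Q[m];print(len(W),W.min(0),W.max(0))"
```

```text
position: [0.64, 0.005, 0.2063]
opening: 0.455
time_s: 11.7
position: [0.716, -0.142, 0.2042]
tcp_rot: [[-1.0, 0.0, -0.002], [0.0, 1.0, 0.001], [0.002, 0.001, -1.0]]
force: [-1.1, 0.2, -1.0]
opening: 0.452
grasp_force: 30.0
[ 0.71595558 -0.14196917  0.20419088]
((array([ 0.66971548, -0.14178109]), np.float64(0.03865554187000324)), array([ 0.6699, -0.1418]), array([0.0789, 0.0789]))
(337, array([ 0.6704, -0.1418]), array([0.026, 0.025, 0.019]), 'zmax', np.float64(0.0487), 'fit', array([ 0.6698, -0.1419]), np.float64(0.0118))
4179 [-0.02113155 -0.02499741  0.02000828] [0.01961106 0.02499028 0.0860781 ]
```

```bash
python3 -m pendant '[[0.231,0,0.1,0,0,0,1],[0.231,0,0.28,0,0,0,1],[0.231,0,0.28,0,0,0,1],[0.231,0,0.28,0,0,0,1],[0.231,0,0.28,0,0,0,1]]'; python3 -c "
from h import *
for i in range(3): print(readout.read_state()['position']); capture('wrist')"
```

```text
time_s: 12.25
position: [0.6728, -0.142, 0.1515]
tcp_rot: [[-1.0, -0.002, 0.005], [-0.002, 1.0, -0.002], [-0.005, -0.002, -1.0]]
force: [0.6, 0.8, -0.4]
opening: 0.454
grasp_force: 30.0
[ 0.67280614 -0.14195947  0.15149846]
[ 0.67284039 -0.14217629  0.1516602 ]
[ 0.67258456 -0.14225879  0.15154203]
```

```bash
python3 -m pendant '[[0.015,0,0.0,0,0,0,1],[0.015,0,0.1,0,0,0,1],[0.015,0,0.2,0,0,0,1],[0.015,0,0.28,0,0,0,1],[0.015,0,0.28,0,0,0,1],[0.015,0,0.28,0,0,0,1]]'
```

```text
time_s: 13.0
position: [0.6676, -0.1422, 0.0932]
tcp_rot: [[-1.0, -0.001, -0.0], [-0.001, 1.0, 0.0], [0.0, 0.0, -1.0]]
force: [-0.6, -0.3, 0.1]
opening: 0.45
grasp_force: 30.0
```

```bash
python3 -m pendant '[[-0.009,0,0.006,0,0,0,1],[-0.009,0,0.013,0,0,0,1],[-0.009,0,0.019,0,0,0,1],[-0.009,0,0.019,0,0,0,1]]' | grep -E 'pos|force'; python3 -m pendant '[[0,0,0,0,0,0,-0.5],[0,0,0,0,0,0,-0.5],[0,0,0,0,0,0,-0.5],[0,0,0,0,0,0,-0.5]]' | grep -E 'pos|force|open'; python3 -m pendant '[[0,0,-0.2,0,0,0,-0.5],[0,0,-0.45,0,0,0,-0.5],[0,0,-0.65,0,0,0,-0.5],[0,0,-0.65,0,0,0,-0.5],[-0.24,0,-0.65,0,0,0,-0.5],[-0.24,0,-0.65,0,0,0,-0.5],[-0.24,0,-0.65,0,0,0,-0.5]]' | grep -E 'pos|time|open'; python3 -c "
from h import *
st,p,d,K,T=wrist('w7'); P=cloud(d,K,T); print(st['position']);print(base(P,(.669,-.142))['lip'][1:]);print(ring(P,(.67,-.141),.016));
g=np.hypot(P[...,0]-.6698,P[...,1]+.142);Q=P[(g>.0155)&(g<.024)&(P[...,2]>.04)&(P[...,2]<.055)];print(len(Q),fit(Q[:,:2]),Q[:,2].max(),Q.min(0),Q.max(0))"
```

```text
position: [0.6694, -0.1421, 0.0897]
force: [-0.1, -0.7, -0.1]
grasp_force: 30.0
position: [0.6694, -0.1421, 0.0895]
force: [-0.0, 0.8, -0.2]
opening: 0.707
grasp_force: 0.0
time_s: 14.5
position: [0.7176, -0.1419, 0.2183]
opening: 0.751
[ 0.71759758 -0.1419197   0.21834406]
((array([ 0.66969849, -0.14181847]), np.float64(0.038662472878793215)), array([ 0.6696, -0.142 ]), array([0.0783, 0.0786]))
(296, array([ 0.67  , -0.1398]), array([0.026, 0.029, 0.018]), 'zmax', np.float64(0.0483), 'fit', array([ 0.6697, -0.1418]), np.float64(0.0119))
429 (array([ 0.67019498, -0.14264969]), np.float64(0.018838578792278377)) 0.048201847846332024 [ 0.65040422 -0.16257637  0.04024526] [ 0.68982916 -0.12244918  0.04820185]
```

```bash
python3 -m pendant '[[0.12,0.3,0,0,0,0,-1],[0.25,0.6,0.1,0,0,0,-1],[0.25,0.83,0.3,0,0,0,-1],[0.25,0.83,0.42,0,0,0,-1],[0.25,0.83,0.42,0,0,0,-1],[0.25,0.83,0.42,0,0,0,-1],[0.25,0.83,0.42,0,0,0,-1]]' | grep -E 'pos|open|time';python3 -c "
from h import *
st,p,d,K,T=wrist(); P=cloud(d,K,T); print(st['position']);print(ring(P,(.668,.0245),.037))"
```

```text
time_s: 15.25
position: [0.6684, 0.0225, 0.1366]
opening: 0.998
[0.66835903 0.02251926 0.13664286]
(928, array([0.6646, 0.0251]), array([0.044, 0.054, 0.014]), 'zmax', np.float64(0.0443), 'fit', array([0.669 , 0.0248]), np.float64(0.0255))
```

```bash
python3 -m pendant '[[-0.003,0.012,0.1,0,0,0,-1],[-0.003,0.012,0.2,0,0,0,-1],[-0.003,0.012,0.25,0,0,0,-1],[-0.003,0.012,0.25,0,0,0,-1],[-0.003,0.012,0.25,0,0,0,1],[-0.003,0.012,0.25,0,0,0,1],[-0.003,0.012,0.25,0,0,0,1],[-0.003,0.012,0.25,0,0,0,1]]' | grep -E "pos|open"; python3 -m pendant '[[0,0,0,0,0,0,1],[0,0,0,0,0,0,1],[0,0,0,0,0,0,1],[0,0,0,0,0,0,1]]'
```

```text
position: [0.6682, 0.0263, 0.0862]
opening: 0.723
time_s: 16.5
position: [0.668, 0.0263, 0.0859]
tcp_rot: [[-1.0, -0.001, 0.001], [-0.001, 1.0, -0.0], [-0.001, -0.0, -1.0]]
force: [0.6, -0.2, 4.4]
opening: 0.618
grasp_force: 30.0
```

```bash
python3 -m pendant '[[0,0,-0.2,0,0,0,1],[0,0,-0.4,0,0,0,1],[-0.05,-0.2,-0.6,0,0,0,1],[-0.2,-0.4,-0.65,0,0,0,1],[-0.26,-0.65,-0.65,0,0,0,1],[-0.26,-0.84,-0.65,0,0,0,1],[-0.26,-0.84,-0.65,0,0,0,1],[-0.26,-0.84,-0.65,0,0,0,1]]';python3 -c "
from h import *
st,p,d,K,T=wrist('w8'); P=cloud(d,K,T); print(st['position']);print(base(P,(.669,-.142))['lip'][1:])
g=np.hypot(P[...,0]-.6698,P[...,1]+.142);Q=P[(g>.0155)&(g<.024)&(P[...,2]>.04)&(P[...,2]<.055)];print(len(Q),fit(Q[:,:2]))
Q=(P-st['position'])@st['tcp_rot'] 
m=(np.abs(Q[...,0])<.04)&(np.abs(Q[...,1])<.01)&(Q[...,2]>.03)&(Q[...,2]<.1);W=Q[m];print(len(W),W.min(0),W.max(0))"
```

```text
time_s: 17.3
position: [0.7193, -0.143, 0.2145]
tcp_rot: [[-1.0, 0.002, -0.001], [0.002, 1.0, 0.001], [0.001, 0.001, -1.0]]
force: [0.1, 0.3, -1.1]
opening: 0.615
grasp_force: 30.0
[ 0.71933698 -0.14303616  0.21450395]
((array([ 0.66973705, -0.1417903 ]), np.float64(0.03868711205291672)), array([ 0.6701, -0.1417]), array([0.0791, 0.0794]))
448 (array([ 0.67024727, -0.14260765]), np.float64(0.018846978725418694))
1724 [-0.02756345 -0.0099983   0.04185978] [0.02550991 0.00994408 0.08635708]
```

```bash
python3 -m pendant '[[0.251,0.005,0.1,0,0,0,1],[0.251,0.005,0.32,0,0,0,1],[0.251,0.005,0.32,0,0,0,1],[0.251,0.005,0.32,0,0,0,1],[0.251,0.005,0.32,0,0,0,1],[0.251,0.005,0.32,0,0,0,1]]'
```

```text
time_s: 17.95
position: [0.6721, -0.1409, 0.154]
tcp_rot: [[-1.0, -0.002, 0.005], [-0.002, 1.0, -0.002], [-0.005, -0.002, -1.0]]
force: [-0.2, -0.7, 0.9]
opening: 0.614
grasp_force: 30.0
```

```bash
python3 -m pendant '[[0.008,-0.004,0.0,0,0,0,1],[0.008,-0.004,0.1,0,0,0,1],[0.008,-0.004,0.2,0,0,0,1],[0.008,-0.004,0.29,0,0,0,1],[0.008,-0.004,0.29,0,0,0,1],[0.008,-0.004,0.29,0,0,0,1]]'
```

```text
time_s: 18.55
position: [0.6682, -0.1416, 0.0934]
tcp_rot: [[-1.0, -0.001, -0.0], [-0.001, 1.0, 0.0], [0.0, 0.0, -1.0]]
force: [0.8, -0.1, 0.2]
opening: 0.614
grasp_force: 30.0
```

```bash
python3 -m pendant '[[-0.004,-0.002,0.006,0,0,0,1],[-0.004,-0.002,0.013,0,0,0,1],[-0.004,-0.002,0.018,0,0,0,1],[-0.004,-0.002,0.018,0,0,0,1]]' | grep -E 'pos|force'; python3 -m pendant '[[0,0,0,0,0,0,-0.8],[0,0,0,0,0,0,-0.8],[0,0,0,0,0,0,-0.8],[0,0,0,0,0,0,-0.8]]' | grep -E 'pos|force|open'; python3 -m pendant '[[0,0,-0.2,0,0,0,-0.8],[0,0,-0.45,0,0,0,-0.8],[0,0,-0.65,0,0,0,-0.8],[0,0,-0.65,0,0,0,-0.8],[-0.24,0,-0.65,0,0,0,-0.8],[-0.24,0,-0.65,0,0,0,-0.8],[-0.24,0,-0.65,0,0,0,-0.8]]' | grep -E 'pos|time|open'; python3 -c "
from h import *
st,p,d,K,T=wrist('w9'); P=cloud(d,K,T); print(st['position']);print(base(P,(.669,-.142))['lip'][1:])
g=np.hypot(P[...,0]-.6698,P[...,1]+.142)
for a,b in((0,.0155),(.0155,.023),(.023,.031)):Q=P[(g>a)&(g<b)&(P[...,2]>.043)&(P[...,2]<.055)];print(len(Q),fit(Q[:,:2]),Q[:,2].max())"
```

```text
position: [0.669, -0.1419, 0.0902]
force: [0.7, 0.5, -0.6]
grasp_force: 30.0
position: [0.669, -0.1419, 0.0899]
force: [-0.2, -0.1, 0.2]
opening: 0.866
grasp_force: 0.0
time_s: 20.05
position: [0.7171, -0.1417, 0.2185]
opening: 0.903
[ 0.71708305 -0.14167867  0.21845727]
((array([ 0.66967356, -0.14180776]), np.float64(0.038689749440035844)), array([ 0.6696, -0.1417]), array([0.0793, 0.0787]))
256 (array([ 0.67005166, -0.14198216]), np.float64(0.011985271433214557)) 0.048725039259295555
411 (array([ 0.67029136, -0.14265854]), np.float64(0.0188837570914691)) 0.04840151962042277
558 (array([ 0.67090925, -0.14246285]), np.float64(0.025834004071537308)) 0.04864621130504254
```

View pics/w9.png

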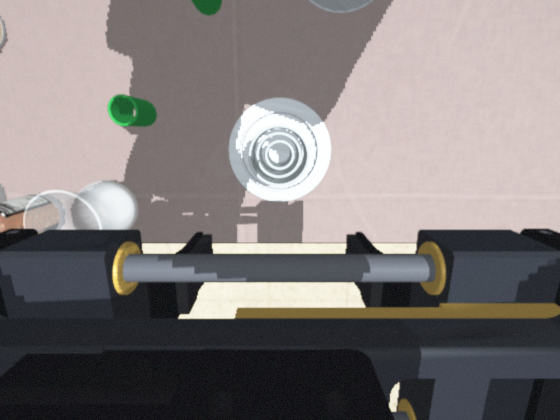

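The view shows three rings nested concentrically inside the lip at (280,152). Next is cutter_68.

```bash
python3 -m pendant '[[0.7,0.84,0,0,0,0,-1],[0.7,0.84,0,0,0,0,-1],[0.7,0.84,0,0,0,0,-1],[0.7,0.84,0,0,0,0,-1],[0.7,0.84,0,0,0,0,-1]]' | grep -E 'pos';python3 -m pendant '[[0.7,0.84,0,0,0,0,-1],[0.7,0.84,0,0,0,0,-1],[0.7,0.84,0,0,0,0,-1],[0.7,0.84,0.2,0,0,0,-1],[0.7,0.84,0.36,0,0,0,-1],[0.7,0.84,0.36,0,0,0,-1],[0.7,0.84,0.36,0,0,0,-1]]';python3 -c "
from h import *
st,p,d,K,T=wrist(); P=cloud(d,K,T); print(st['position'],st['joint_positions'].round(1));print(ring(P,(.4375,.195),.046))"
```

```text
position: [0.5714, 0.0293, 0.2194]
time_s: 21.3
position: [0.4365, 0.1938, 0.1474]
tcp_rot: [[-1.0, -0.002, -0.002], [-0.002, 1.0, -0.001], [0.002, -0.001, -1.0]]
force: [0.3, -0.3, 0.2]
opening: 1.0
grasp_force: 0.0
[0.43650028 0.19378731 0.14736265] [ 10.5  33.3 110.1  -0.   36.7 -79.6]
(1026, array([0.4318, 0.1962]), array([0.054, 0.068, 0.014]), 'zmax', np.float64(0.0441), 'fit', array([0.4382, 0.1961]), np.float64(0.0325))
```

```bash
python3 -m pendant '[[-0.007,0.011,0.1,0,0,0,-1],[-0.007,0.011,0.15,0,0,0,-1],[-0.007,0.011,0.15,0,0,0,-1]]' | grep -E "pos|force"; python3 -m pendant '[[0,0,0.1,0,0,0,-1],[0,0,0.15,0,0,0,-1],[0,0,0.15,0,0,0,-1],[0,0,0.15,0,0,0,1],[0,0,0.15,0,0,0,1],[0,0,0.15,0,0,0,1],[0,0,0.15,0,0,0,1],[0,0,0.15,0,0,0,1]]'
```

```text
position: [0.4392, 0.1952, 0.1179]
force: [0.0, -0.4, -0.4]
grasp_force: 0.0
time_s: 22.45
position: [0.4384, 0.1962, 0.0884]
tcp_rot: [[-1.0, -0.001, 0.001], [-0.001, 1.0, 0.0], [-0.001, 0.0, -1.0]]
force: [-1.2, 0.5, 4.8]
opening: 0.777
grasp_force: 30.0
```

```bash
python3 -m pendant '[[0,0,-0.2,0,0,0,1],[0,0,-0.4,0,0,0,1],[-0.2,-0.2,-0.65,0,0,0,1],[-0.4,-0.4,-0.65,0,0,0,1],[-0.6,-0.6,-0.65,0,0,0,1],[-0.7,-0.84,-0.65,0,0,0,1],[-0.7,-0.84,-0.65,0,0,0,1]]' | grep -E 'pos|open';python3 -m pendant '[[-0.705,-0.85,0,0,0,0,1],[-0.705,-0.85,0,0,0,0,1],[-0.705,-0.85,0,0,0,0,1],[-0.705,-0.85,0,0,0,0,1],[-0.705,-0.85,0,0,0,0,1],[-0.705,-0.85,0,0,0,0,1],[-0.705,-0.85,0,0,0,0,1]]';python3 -c "
from h import *
st,p,d,K,T=wrist(); P=cloud(d,K,T); print(st['position']);print(base(P,(.669,-.142))['lip'][1:])
g=np.hypot(P[...,0]-.6698,P[...,1]+.142)
for a,b in((0,.0155),(.0155,.023),(.023,.031)):Q=P[(g>a)&(g<b)&(P[...,2]>.043)&(P[...,2]<.055)];print(len(Q),fit(Q[:,:2]),Q[:,2].max())
Q=(P-st['position'])@st['tcp_rot'] 
m=(np.abs(Q[...,0])<.05)&(np.abs(Q[...,1])<.01)&(Q[...,2]>.03)&(Q[...,2]<.1);W=Q[m];print(len(W),W.min(0),W.max(0))"
```

```text
position: [0.5803, 0.0255, 0.2183]
opening: 0.776
time_s: 23.85
position: [0.7183, -0.1412, 0.2168]
tcp_rot: [[-1.0, -0.0, -0.003], [-0.0, 1.0, 0.002], [0.003, 0.002, -1.0]]
force: [-0.5, 0.1, 0.1]
opening: 0.773
grasp_force: 30.0
[ 0.71831488 -0.14124132  0.21675978]
((array([ 0.66971386, -0.14173846]), np.float64(0.038677961048005916)), array([ 0.6689, -0.1414]), array([0.0777, 0.0793]))
257 (array([ 0.67002486, -0.14187914]), np.float64(0.011955426055110673)) 0.048314939129669277
412 (array([ 0.67032031, -0.14258485]), np.float64(0.018900717462225713)) 0.048434022689592515
573 (array([ 0.67091219, -0.14240115]), np.float64(0.025844061957585377)) 0.04853112775039531
1521 [-0.03339805 -0.00999009  0.04420835] [0.03381155 0.00998336 0.0884577 ]
```

```bash
python3 -m pendant '[[0.246,-0.004,0.1,0,0,0,1],[0.246,-0.004,0.3,0,0,0,1],[0.246,-0.004,0.3,0,0,0,1],[0.246,-0.004,0.3,0,0,0,1],[0.246,-0.004,0.3,0,0,0,1],[0.246,-0.004,0.3,0,0,0,1],[0.246,-0.004,0.3,0,0,0,1],[0.246,-0.004,0.3,0,0,0,1]]'
```

```text
time_s: 24.7
position: [0.6708, -0.1427, 0.1589]
tcp_rot: [[-1.0, -0.001, 0.002], [-0.001, 1.0, -0.001], [-0.002, -0.001, -1.0]]
force: [-0.2, 0.4, -0.6]
opening: 0.773
grasp_force: 30.0
```

```bash
python3 -m pendant '[[0.002,0.003,0.1,0,0,0,1],[0.002,0.003,0.15,0,0,0,1],[0.002,0.003,0.19,0,0,0,1],[0.002,0.003,0.19,0,0,0,1],[0.002,0.003,0.19,0,0,0,1],[0.002,0.003,0.19,0,0,0,1]]'; python3 -c "
from h import *
print(readout.read_state()['position']); capture('wrist'); print(readout.read_state()['position'])"
```

```text
time_s: 25.3
position: [0.6702, -0.1421, 0.1205]
tcp_rot: [[-1.0, -0.001, 0.001], [-0.001, 1.0, -0.0], [-0.001, -0.0, -1.0]]
force: [-0.2, -0.2, -0.4]
opening: 0.776
grasp_force: 30.0
[ 0.6701824  -0.14214767  0.12046633]
[ 0.67020501 -0.14212182  0.12055029]
```

```bash
python3 -m pendant '[[0,0,0.04,0,0,0,1],[0,0,0.08,0,0,0,1],[0,0,0.12,0,0,0,1],[0,0,0.12,0,0,0,1],[0,0,0.12,0,0,0,1]]'; python3 -m pendant '[[0,0,0.006,0,0,0,1],[0,0,0.012,0,0,0,1],[0,0,0.017,0,0,0,1],[0,0,0.017,0,0,0,1],[0,0,0.017,0,0,0,1]]'
```

```text
time_s: 25.85
position: [0.6695, -0.1418, 0.0952]
tcp_rot: [[-1.0, -0.001, -0.001], [-0.001, 1.0, 0.0], [0.001, 0.0, -1.0]]
force: [0.9, 0.3, -0.7]
opening: 0.776
grasp_force: 30.0
time_s: 26.35
position: [0.6698, -0.1419, 0.0926]
tcp_rot: [[-1.0, -0.001, 0.0], [-0.001, 1.0, -0.0], [-0.0, -0.0, -1.0]]
force: [-0.6, -0.7, -0.3]
opening: 0.772
grasp_force: 30.0
```

```bash
python3 -m pendant '[[0,0,0,0,0,0,-1],[0,0,0,0,0,0,-1],[0,0,0,0,0,0,-1],[0,0,0,0,0,0,-1]]' | grep -E 'pos|force|open'; python3 -m pendant '[[0,0,-0.1,0,0,0,-1],[0,0,-0.3,0,0,0,-1],[0,0,-0.5,0,0,0,-1],[0,0,-0.65,0,0,0,-1],[-0.24,0,-0.65,0,0,0,-1],[-0.24,0,-0.65,0,0,0,-1],[-0.24,0,-0.65,0,0,0,-1]]' | grep -E 'pos|time|open'; python3 -c "
from h import *
st,p,d,K,T=wrist('w10'); P=cloud(d,K,T); print(st['position']);print(base(P,(.669,-.142))['disc'][1:])
g=np.hypot(P[...,0]-.6698,P[...,1]+.142)
for a,b in((0,.0155),(.0155,.023),(.023,.0295),(.0295,.039)):Q=P[(g>a)&(g<b)&(P[...,2]>.043)&(P[...,2]<.055)];print(len(Q),fit(Q[:,:2]),Q[:,2].max())
print(ring(P,(.4935,-.086),.06,.035,.06),ring(P,(.4935,-.086),.06,.062,.09))"
```

```text
position: [0.6698, -0.1419, 0.0925]
force: [-0.5, 0.5, -0.6]
opening: 0.982
grasp_force: 0.0
time_s: 27.45
position: [0.7181, -0.1417, 0.2221]
opening: 1.002
[ 0.7180589  -0.14172736  0.22205517]
((array([ 0.67045293, -0.14183466]), np.float64(0.04105099022571755)), array([ 0.671, -0.141]), array([0.1096, 0.1064]))
251 (array([ 0.6699548, -0.1419297]), np.float64(0.011966958393088546)) 0.04815103715427477
405 (array([ 0.67027975, -0.14268242]), np.float64(0.01887932837692742)) 0.04821068508225629
552 (array([ 0.67088084, -0.14242198]), np.float64(0.025845241490172862)) 0.04844283637757807
718 (array([ 0.6703095 , -0.14246024]), np.float64(0.032803144347228384)) 0.048461859569184695Traceback (most recent call last):
  File "<string>", line 6, in <module>
    print(ring(P,(.4935,-.086),.06,.035,.06),ring(P,(.4935,-.086),.06,.062,.09))
          ~~~~^^^^^^^^^^^^^^^^^^^^^^^^^^^^^^
  File "h.py", line 24, in ring
    f=fit(Q[:,:2]); return len(Q),(np.ptp(Q[:,:2],axis=0)/2+Q[:,:2].min(0)).round(4),np.ptp(Q,axis=0).round(3),"zmax",Q[:,2].max().round(4),"fit",f[0].round(4),f[1].round(4)
                                   ~~~~~~^^^^^^^^^^^^^^^^
    return _methods._ptp(a, axis=axis, out=out, **kwargs)
           ~~~~~~~~~~~~~^^^^^^^^^^^^^^^^^^^^^^^^^^^^^^^^^
    umr_maximum(a, axis, None, out, keepdims),
    ~~~~~~~~~~~^^^^^^^^^^^^^^^^^^^^^^^^^^^^^^
ValueError: zero-size array to reduction operation maximum which has no identity
```

```bash
python3 -m pendant '[[0.94,0.28,-0.05,0,0,0,-0.3],[0.94,0.28,-0.05,0,0,0,-0.3],[0.94,0.28,-0.05,0,0,0,-0.3],[0.94,0.28,-0.05,0,0,0,-0.3],[0.94,0.28,-0.05,0,0,0,-0.3],[0.94,0.28,-0.05,0,0,0,-0.3],[0.94,0.28,-0.05,0,0,0,-0.3]]' | grep -E 'pos|time|open'; python3 -c "
from h import *
st,p,d,K,T=wrist('w11'); P=cloud(d,K,T); print(st['position'])
print(ring(P,(.4935,-.086),.06,.035,.06),ring(P,(.4935,-.086),.06,.062,.09))"
```

```text
time_s: 28.2
position: [0.5308, -0.0867, 0.2329]
opening: 0.653
[ 0.53083326 -0.08668236  0.23290864]
(7223, array([ 0.4946, -0.0861]), array([0.093, 0.093, 0.014]), 'zmax', np.float64(0.051), 'fit', array([ 0.4944, -0.0858]), np.float64(0.0337)) (477, array([ 0.495 , -0.0861]), array([0.021, 0.021, 0.011]), 'zmax', np.float64(0.0768), 'fit', array([ 0.4946, -0.0858]), np.float64(0.0074))
```

```bash
python3 -m pendant '[[0.183,0.003,0.1,0,0,0,-0.3],[0.183,0.003,0.25,0,0,0,-0.3],[0.183,0.003,0.38,0,0,0,-0.3],[0.183,0.003,0.38,0,0,0,-0.3],[0.183,0.003,0.38,0,0,0,-0.3],[0.183,0.003,0.38,0,0,0,-0.3]]'
```

```text
time_s: 28.85
position: [0.4946, -0.086, 0.1574]
tcp_rot: [[-1.0, -0.001, 0.003], [-0.001, 1.0, -0.001], [-0.003, -0.001, -1.0]]
force: [1.0, -0.2, 0.4]
opening: 0.651
grasp_force: 0.0
```

```bash
python3 -m pendant '[[0,0,0.1,0,0,0,-0.3],[0,0,0.16,0,0,0,-0.3],[0,0,0.178,0,0,0,-0.3],[0,0,0.178,0,0,0,-0.3],[0,0,0.178,0,0,0,-0.3]]' | grep -E "pos|force"; python3 -m pendant '[[0,0,0,0,0,0,1],[0,0,0,0,0,0,1],[0,0,0,0,0,0,1],[0,0,0,0,0,0,1],[0,0,0,0,0,0,1],[0,0,0,0,0,0,1],[0,0,0,0,0,0,1]]'
```

```text
position: [0.4934, -0.0855, 0.1213]
force: [0.7, 0.5, 0.6]
grasp_force: 0.0
time_s: 30.05
position: [0.4931, -0.0854, 0.1209]
tcp_rot: [[-1.0, -0.001, 0.0], [-0.001, 1.0, -0.0], [-0.0, -0.0, -1.0]]
force: [-0.1, -0.3, 1.2]
opening: 0.227
grasp_force: 30.0
```

```bash
python3 -m pendant '[[0,0,-0.15,0,0,0,1],[0,0,-0.35,0,0,0,1],[-0.1,0,-0.55,0,0,0,1],[-0.3,-0.1,-0.55,0,0,0,1],[-0.5,-0.2,-0.55,0,0,0,1],[-0.7,-0.282,-0.55,0,0,0,1],[-0.877,-0.282,-0.55,0,0,0,1],[-0.877,-0.282,-0.55,0,0,0,1]]';  python3 -m pendant '[[0,0,0,0,0,0,1],[0,0,0,0,0,0,1],[0,0,0,0,0,0,1]]'; python3 -c "
from h import *
p,d=capture('scene'); cv2.imwrite('pics/s1.png',cv2.resize(p[120:370,140:420,::-1],None,fx=2.4,fy=2.4))
st,p,d,K,T=wrist('w12'); P=cloud(d,K,T)
Q=(P-st['position'])@st['tcp_rot'];m=(np.hypot(Q[...,0],Q[...,1])<.06)&(Q[...,2]>.068)&(Q[...,2]<.085);W=Q[m];print(len(W),W.min(0),W.max(0)); A=np.c_[W[:,:2],np.ones(len(W))];print(np.linalg.lstsq(A,W[:,2],rcond=None)[0])"
```

```text
time_s: 30.85
position: [0.6727, -0.1427, 0.2302]
tcp_rot: [[-1.0, -0.001, 0.005], [-0.001, 1.0, -0.001], [-0.005, -0.001, -1.0]]
force: [-0.1, -0.2, -2.2]
opening: 0.231
grasp_force: 30.0
time_s: 31.15
position: [0.6672, -0.1413, 0.2305]
tcp_rot: [[-1.0, -0.001, -0.002], [-0.001, 1.0, 0.001], [0.002, 0.001, -1.0]]
force: [0.0, 0.1, -1.9]
opening: 0.231
grasp_force: 30.0
8831 [-0.04094905 -0.04502105  0.06801596] [0.04528991 0.04463803 0.08456216]
[0.02555156 0.00079207 0.072885  ]
```

View pics/s1.png

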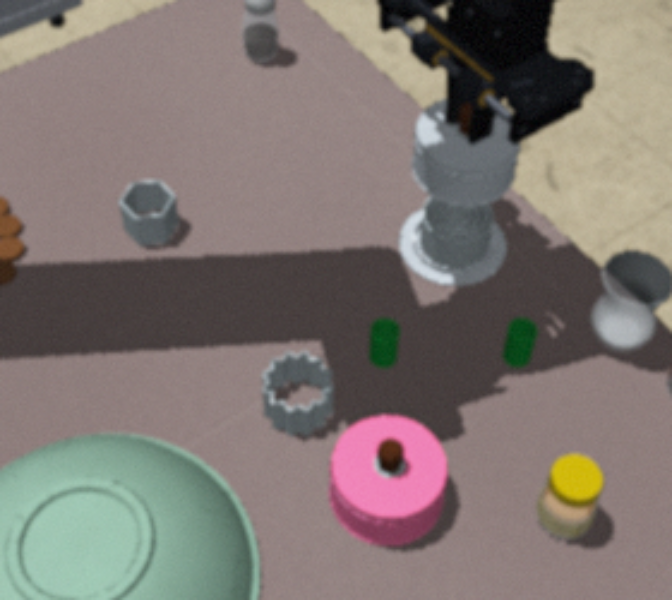

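The picture shows the lid held level over the base and nested cutters at (465,160). The pink lid, the green pieces, and the fluted and hex cutters are untouched.

```bash
python3 -m pendant '[[-0.005,-0.002,0.1,0,0,0,1],[-0.005,-0.002,0.2,0,0,0,1],[-0.005,-0.002,0.3,0,0,0,1],[-0.005,-0.002,0.4,0,0,0,1],[-0.005,-0.002,0.4,0,0,0,1],[-0.005,-0.002,0.4,0,0,0,1],[-0.005,-0.002,0.4,0,0,0,1]]'
```

```text
time_s: 31.95
position: [0.6703, -0.1424, 0.1524]
tcp_rot: [[-1.0, -0.001, 0.002], [-0.001, 1.0, -0.001], [-0.002, -0.001, -1.0]]
force: [0.4, -0.4, -1.2]
opening: 0.231
grasp_force: 30.0
```

```bash
python3 -m pendant '[[0.006,0.002,0.04,0,0,0,1],[0.006,0.002,0.06,0,0,0,1],[0.006,0.002,0.07,0,0,0,1],[0.006,0.002,0.07,0,0,0,1],[0.006,0.002,0.07,0,0,0,1],[0.006,0.002,0.07,0,0,0,1]]'
```

```text
time_s: 32.55
position: [0.6685, -0.1418, 0.137]
tcp_rot: [[-1.0, -0.001, 0.0], [-0.001, 1.0, -0.0], [-0.0, -0.0, -1.0]]
force: [1.0, 0.6, -1.6]
opening: 0.233
grasp_force: 30.0
```

Right on the target. Now lowering slowly to seat it.

```bash
python3 -m pendant '[[0,0,0.015,0,0,0,1],[0,0,0.03,0,0,0,1],[0,0,0.045,0,0,0,1],[0,0,0.052,0,0,0,1],[0,0,0.056,0,0,0,1],[0,0,0.058,0,0,0,1],[0,0,0.058,0,0,0,1],[0,0,0.058,0,0,0,1]]'
```

```text
time_s: 33.35
position: [0.6684, -0.1418, 0.1254]
tcp_rot: [[-1.0, -0.001, 0.0], [-0.001, 1.0, -0.0], [-0.0, -0.0, -1.0]]
force: [-0.0, -0.3, -0.8]
opening: 0.229
grasp_force: 30.0
```

```bash
python3 -m pendant '[[0,0,0.003,0,0,0,1],[0,0,0.005,0,0,0,1],[0,0,0.005,0,0,0,1]]' | grep -E 'pos|force'; python3 -m pendant '[[0,0,0,0,0,0,-0.3],[0,0,0,0,0,0,-0.3],[0,0,0,0,0,0,-0.3],[0,0,0,0,0,0,-0.3]]' | grep -E 'pos|force|open'; python3 -m pendant '[[0,0,-0.1,0,0,0,-0.3],[0,0,-0.3,0,0,0,-0.3],[0,0,-0.5,0,0,0,-0.3],[0,0,-0.55,0,0,0,-0.3],[-0.25,0,-0.55,0,0,0,-0.3],[-0.25,0,-0.55,0,0,0,-0.3],[-0.25,0,-0.55,0,0,0,-0.3]]' | grep -E 'pos|time|open'; python3 -c "
from h import *
st,p,d,K,T=wrist('w13'); P=cloud(d,K,T); print(st['position'])
g=np.hypot(P[...,0]-.6698,P[...,1]+.142)
print(ring(P,(.6698,-.142),.055,.045,.065),ring(P,(.6698,-.142),.03,.068,.09))
Q=P[(g<.04)&(g>.015)&(P[...,2]>.045)&(P[...,2]<.065)]; print(np.median(Q[:,2]),np.linalg.lstsq(np.c_[Q[:,:2]-[.67,-.142],np.ones(len(Q))],Q[:,2],rcond=None)[0])
Q=P[(g>.048)&(g<.051)]; print('rim z',np.nanpercentile(Q[:,2],[10,50,90]))
print('table',np.nanmedian(P[(g>.06)&(g<.08)][:,2]))
p,d=capture('scene'); cv2.imwrite('pics/s2.png',cv2.resize(p[100:350,140:420,::-1],None,fx=2.4,fy=2.4))"
```

```text
position: [0.6686, -0.1418, 0.1249]
force: [-1.0, -0.0, 3.7]
grasp_force: 30.0
position: [0.6683, -0.1417, 0.124]
force: [-0.4, 0.7, 0.2]
opening: 0.511
grasp_force: 0.0
time_s: 34.75
position: [0.7185, -0.1415, 0.2329]
opening: 0.647
[ 0.71853094 -0.14150401  0.23291694]
(7588, array([ 0.6704, -0.1426]), array([0.092, 0.093, 0.008]), 'zmax', np.float64(0.0549), 'fit', array([ 0.6702, -0.1424]), np.float64(0.0336)) (505, array([ 0.6705, -0.1424]), array([0.021, 0.02 , 0.011]), 'zmax', np.float64(0.0811), 'fit', array([ 0.6703, -0.1424]), np.float64(0.0074))
0.05212908564655877 [ 4.07690372e-05 -8.30815631e-05  5.21191349e-02]
rim z [0.22569739 0.25753525 0.28051655]
table 0.24984173210039354
```

View pics/s2.png

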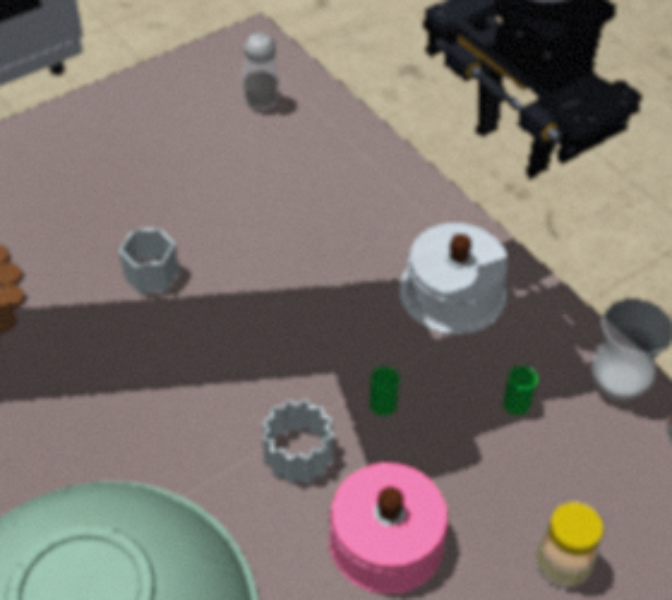

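The lid's top is level and at 52.1 mm, which matches the 48 + 4 mm it should be. The picture shows it seated on the base at (457,275), and nothing else has moved.

```bash
python3 -c "
from rig import bot; print(bot.hand_in())"
```

```text
the job is handed in; nothing more can be done
None
```

The four plain cutters are nested in the tin with the lid fully down; the fluted and six-sided cutters, salt shaker and honey jar were left where they stood, and the job was handed in at about 35 s.

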